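Extend the window squeegee to its second stop and hold it ready

ROBOT

A 7-joint arm with a two-finger parallel gripper is mounted at the origin on the work surface. World frame = base frame: x ahead of the robot, y to its left, z up, the work surface at z = 0. Lengths are in mm, angles in rad, forces in N, time in s.
With the tool pointing down it reaches from about 400 to 875 mm from the base axis. Payload 19.3 kg.
Tool frame: the origin (TCP) lies at the very end of the fingers, on their centre line; the grasp point (between the pads) lies 19 mm behind it; z points along the fingers, y is the line along which they close (so a half turn about z gives the same grasp; the last joint's range is limited). The gripper opens to 85 mm and grips with 20 to 120 N. Pads are 22 mm wide; open, the fingers measure 114 mm over their backs; the gripper's body (76 mm by 85 mm) begins 54 mm behind the grasp point. The pads swing forward as they close: fully open they stand 13 mm farther back than shut.
Start: joints at [-0.07, 0.521, -0.036, 1.599, 0.021, 1.021, -0.113], TCP at [624.992, -0.025, 231.291] pointing down, gripper open.
Joint ranges: [-2.91, 2.91], [-0.3, 2.13], [-1.5, 1.42], [0.17, 2.43], [-1.26, 4.41], [0.16, 1.93], [-2.52, 2.52]. Speed limits (rad/s): [1.89, 1.89, 2.39, 2.39, 3.01, 3.01, 3.01].

INTERFACE

Orientations are given as a 3x3 rotation matrix whose columns are the frame's x, y, z axes.
In Python, from workcell import robot gives the robot as it stands. Calls block until the motion is done:
- robot.movep(position, orientation): joint-space move of the TCP to a pose.
- robot.movel(position, frame=None, max_speed=150, guard=None): straight line of the TCP; frame=None keeps the orientation; max_speed is the mean speed in mm/s. With guard (N) it stops when the force on the tool has changed by that much, and returns True; else False.
- robot.goto_joints(angles): joint-space move.
- robot.open_gripper() and robot.clamp(): open the fingers fully, or close them until they stop; the grip force is fixed at half the most.
- robot.wait(seconds).
- robot.inverse_kinematics(position, orientation): joint angles nearest the present ones, or None.
- robot.read_state(): the state.
- robot.camera(name): name is "scene" or "side" or "wrist"; returns a dict with "image" (384x512x3 uint8, blue, green, red), "range_z" (384x512 float32, mm along the optical axis (not along the pixel's ray), 0 where there is no reading), "fx", "fy", "cx", "cy" (pixels), "cam_to_world" (4x4, takes a point from camera to world coordinates). Camera axes: x right, y up, looking along -z (the intrinsics and any distortion apply to the point x, -y, -z); pixel columns grow to the right and rows downward; lengths in mm; the calibration is good to about 2 mm. A picture is of the moment at which its call begins.
A pose or a line that the arm cannot do raises robot.PlanningError and nothing moves.
- robot.finish_job(): hands the job in; it is judged then, once.
Trained networks look in a picture, given as the dict that the camera call returned (one of the last four; its "shot" number tells which), for a name from the list of things; names that differ only in an ending like _2 or _b are one class to them, and where a whole thing is asked for, a point or a joint stands for the part that bears it (a point fixed in the world has none). Each returns a list of dicts, best first, with "conf" (0 to 1); they miss things now and then, are a little off and sometimes report something else, mostly with a low value. They report only what shows in the picture. A call takes as long as a camera call.
- robot.recognise(picture, thing): "centre" ([column, row] in pixels, amid what is visible of it).
The state is a dict: "time": time; "qpos": joint angles; "qvel": joint speeds; "joint_efforts": joint torques, N m; "eef_pos": TCP position; "tool_rot": TCP orientation; "ft_force": force on the tool from outside, world axes, zero at the start; "torque": the same for the moment, N m; "finger_gap": finger opening in mm; "gripper_force": force on a finger pad.
Only numpy, scipy, OpenCV 4.12 (cv2) and the standard library are available. Lean on these libraries where they do the work, as an engineer would, in place of code of your own. Each camera call takes 0.05 s, during which the arm holds its last target. There are 200 camera calls.

TASK

Get the telescopic window squeegee, which lies across the cleaning tub, ready for the kitchen window. Squeeze the release button on its collar and draw the handle back until the shaft is out to the second of its three stops, then let the button spring back out so that it locks there. Lift the locked squeegee about 10 cm, clear of the tub, and finish while still holding it up, still and roughly level; leave the other things where they are.

Things in the scene. Friction and masses are not known exactly. Their poses are not given: they have to be found in the camera images.
- squeegee: Handle of a telescopic window squeegee, about 0.3 kg in all. Origin on its long axis at the collar's centre; x along the axis to the head, z up, y to the button's side. Rubber handle 28 wide, 26 high, from x = -35 to -275. It lies in the tub's two notches, axis level, 130 above the table. Pulled back along -x it slides 2 to 8 until its head bears on the outside of the tub's end wall.
- shaft (a joint): How far the shaft is drawn out, m: 0 home, stops at 0.060 (first), 0.120 (second), 0.180 (third); end 0.185. Stops are 13 mm notches in the shaft's edge away from the button, with 2.5 mm of play each way: let the button go within 2 mm of 0.120 and it locks; let go between the first and second stop, pulling on by the handle makes it click in at the second and stop hard. Two open notches then show.
- button (a joint): How far the release button is pressed, m: 0 sprung out (shaft locked), about 0.0035 resting on the shaft between notches, 0.005 flush with the collar; shaft free from 0.004 on. Spring 2.5 N at first, 6 N at flush. Pinching the collar across its width (y) presses it: one finger on the button, the other on the far side.
- button_face (a point): Centre of the outer face of the grey button, 20 (x) x 16 (z), which stands 5 proud of the collar's +y side: 23 from the axis when out. Moves with the button.
- collar (a point): Centre of the black release collar, on the axis, same point as the squeegee's origin. Collar 50 long (x), 36 wide (y), 30 high (z). In front of it (+x) the aluminium shaft, 14 x 14. Pinched here and pulled back along -x, with the head against the tub's wall, the shaft runs out by as much as the collar moves, against 3 to 8 N.
- balance (a point): Point on the handle's axis 60 behind the collar's centre, near the balance point (some 30 behind the collar's centre at the second stop): a good place to lift from. The handle is 28 wide and 26 high there, with nothing to press. After a hard pull, ease the squeegee forward (+x) some 5 mm before lifting, or its head binds on the tub's wall.
- handle_end (a point): Free end of the handle on its axis, 275 behind the collar's centre.
- head (a point): Middle of the T-shaped head, on the axis: aluminium channel 200 wide (y) with a rubber blade, 114 in front of the collar's centre at its edge; black socket 44 wide behind it, its back 60 in front of the collar's centre. This point: 92 in front of the collar's centre, each plus what the shaft is drawn out.
- tub: Grey plastic tub, fixed, 290 (x) x 200 (y), walls 5, open on top. Origin under its centre; x towards the end outside which the squeegee's head lies. Side walls 115 high. End walls notched: at +x 20 wide, bottom at 123, for the shaft; at -x 36 wide, bottom at 117, for the handle; raised to 152 for 32 beside each notch. Steel bail folded round its -x end, 95 high. Free inside from 60 up.
- scrub_brush: Bystander in the tub: wooden scrubbing brush 120 x 46 x 38 high. Origin at the centre of its underside.
- scraper: Bystander in the tub: flat scraper 130 long, 16 high, black handle. Origin on its underside near where blade and handle meet.
- mug: Bystander: white mug 80 across, 88 high. Origin under its centre.
- bowl: Bystander: bowl 136 across, 52 high. Origin under its centre.
- jar: Bystander: glass jar with a steel lid, 68 across, 98 high. Origin under its centre.
- soap: Bystander: clear dish-soap bottle 62 across, 160 high. Origin under its centre.
- spray: Bystander: white trigger spray bottle 68 across, 196 high. Origin under its centre.

How it is judged (in metres and radians):
On the way, in this order (a step that is already met when the one before it is completed fails the run):
1. the release button is squeezed in between the fingers (value of joint button above 0.004 m and contact force between the fingers and squeegee above 1 N), for 0.1 s.
2. the shaft is out to the second stop and the button has sprung back out, locking it (value of joint shaft between 0.115 and 0.125 m and value of joint button below 0.0015 m), for 0.2 s.
At the end, for the whole second after the job is handed in: Still held in the fingers (over 2 N) and at rest: shaft 0.120 m out within 5 mm, button out (under 1.5 mm in), long axis level within 25 degrees, not rolled over 34, head and handle end both over 0.18 m above the table, touching neither tub nor bystander (all of step 2 and height (world z) of each of head, handle_end above 0.18 m and angle between collar's own x axis and vertical between 1.13 and 2.01 rad and angle between collar's own z axis and vertical below 0.6 rad and linear speed of squeegee below 0.03 m/s and contact force between the fingers and squeegee above 2 N and contact force between squeegee and tub below 0.1 N and contact force between squeegee and scrub_brush below 0.1 N and contact force between squeegee and scraper below 0.1 N and contact force between squeegee and mug below 0.1 N and contact force between squeegee and bowl below 0.1 N and contact force between squeegee and jar below 0.1 N and contact force between squeegee and soap below 0.1 N and contact force between squeegee and spray below 0.1 N); the arm keeps its last pose, push and grip.
It fails at once if a bystander was knocked or shifted by more than 3 cm (distance of any of scrub_brush, scraper, mug, bowl, jar, soap, spray from where it was at the start of the episode above 0.03 m).
It also fails if it takes over 42 s, if anything falls off the work surface, if the arm or the gripper's body presses on something with over 40 N, if the wrist force passes 120 N, or if a joint passes its speed limit or range.

## Working session

There is one attempt and no reset: what is moved stays moved. The work goes in short steps, each a Python script; the robot and the scene stay as the last script left them, time stands still between calls to the robot, and variables do not carry over. Pictures are saved under pics/ and viewed, at most 10 in all, crops included, and the job is handed in when it is done.

```bash
ls; mkdir -p pics; cat > h.py <<'E'
from workcell import robot
import numpy as np, cv2
def pt(c,u,v,z=None):
    d=z if z else float(np.median([x for x in c["range_z"][int(v)-1:int(v)+2,int(u)-1:int(u)+2].ravel() if x>0] or [0]))
    p=np.array([(u-c["cx"])/c["fx"]*d,-(v-c["cy"])/c["fy"]*d,-d,1]); return (c["cam_to_world"]@p)[:3]
E
python3 - <<'E'
from h import *
for n in ("scene","side"):
    c=robot.camera(n); cv2.imwrite(f"pics/{n}0.png",c["image"]); print(n,[k for k in c], c["cam_to_world"].round(2).tolist())
    for t in ("collar","button_face","balance","handle_end","head","tub","mug","jar","soap","spray","bowl"):
        print(t,[(np.round(r["centre"]).tolist(),round(r["conf"],2),pt(c,*r["centre"]).round(0).tolist()) for r in robot.recognise(c,t)[:2]])
print(robot.read_state())
E
```

```text
pics
workcell.py
scene ['image', 'range_z', 'fx', 'fy', 'cx', 'cy', 'cam_to_world', 'shot'] [[0.71, -0.54, 0.46, 1036.55], [0.71, 0.55, -0.44, -438.17], [-0.01, 0.64, 0.77, 920.41], [0.0, 0.0, 0.0, 1.0]]
collar [([223.0, 209.0], 0.62, [557.0, -77.0, 135.0]), ([289.0, 127.0], 0.19, [417.0, 362.0, 75.0])]
button_face [([153.0, 328.0], 0.68, [631.0, -395.0, 6.0])]
balance [([223.0, 208.0], 0.88, [555.0, -75.0, 135.0])]
handle_end [([223.0, 205.0], 0.74, [548.0, -67.0, 134.0])]
head [([210.0, 218.0], 0.83, [559.0, -125.0, 140.0])]
tub [([257.0, 208.0], 0.79, [554.0, 59.0, 7.0])]
mug [([323.0, 142.0], 0.94, [555.0, 378.0, 78.0])]
jar [([289.0, 128.0], 0.67, [421.0, 361.0, 72.0]), ([87.0, 262.0], 0.34, [420.0, -419.0, 110.0])]
soap []
spray [([334.0, 231.0], 0.55, [813.0, 83.0, 126.0]), ([152.0, 327.0], 0.19, [624.0, -395.0, 5.0])]
bowl [([150.0, 326.0], 0.98, [621.0, -397.0, 6.0]), ([210.0, 218.0], 0.27, [556.0, -124.0, 138.0])]
side ['image', 'range_z', 'fx', 'fy', 'cx', 'cy', 'cam_to_world', 'shot'] [[-0.92, 0.3, -0.26, 270.21], [-0.4, -0.69, 0.61, 710.02], [0.0, 0.66, 0.75, 959.24], [0
[... 929 characters left out ...]
l': array([-0.0003639 , -0.00119967, -0.00063463,  0.00018271,  0.00064607,
        0.0004581 ,  0.00119271]), 'joint_efforts': array([ 2.97200088e-03, -9.26866221e+01,  1.98022105e+00, -3.70254958e+01,
        1.82240194e-02,  1.83145392e-03, -9.71343241e-06]), 'eef_pos': array([ 6.24983577e+02, -3.67784725e-02,  2.31281373e+02]), 'tool_rot': array([[ 6.43793484e-05,  9.99999996e-01, -5.83287365e-05],
       [ 9.99999998e-01, -6.43792225e-05,  2.15928759e-06],
       [ 2.15553243e-06, -5.83288753e-05, -9.99999998e-01]]), 'ft_force': array([-0.13539756, -0.58685383,  0.06064062]), 'torque': array([-0.00746612,  0.00267817, -0.04797795]), 'gripper_force': 0.0, 'finger_gap': 85.43558139651726}
```

```bash
python3 - <<'E'
import cv2,numpy as np
a=cv2.imread("pics/scene0.png");b=cv2.imread("pics/side0.png")
a=cv2.resize(a[130:330,120:320],(800,800))[:600];b=cv2.resize(b[100:250,170:370],(800,600))
cv2.imwrite("pics/a.png",a);cv2.imwrite("pics/b.png",b)
E
```

```text
(no output)
```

View pics/a.png

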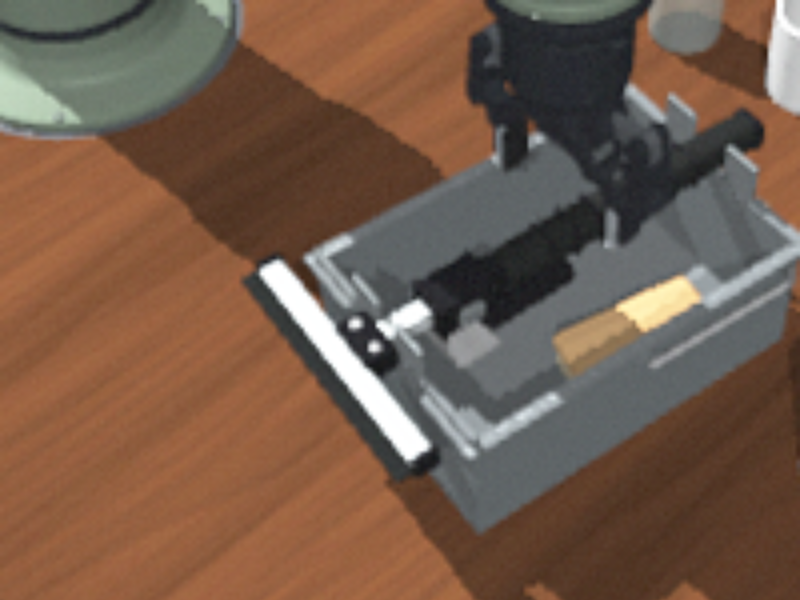

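View pics/b.png

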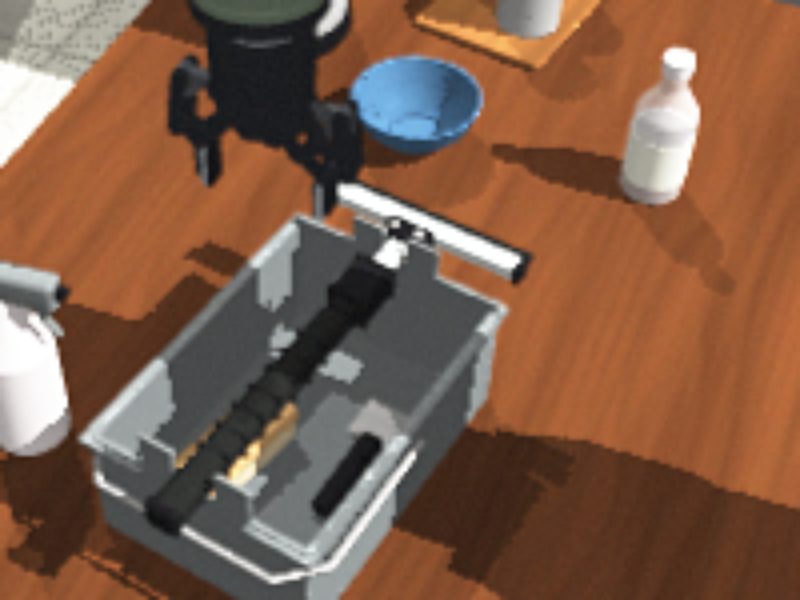

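The scene view shows the head toward the robot's right (-y) at about px (207,220), the collar at about (232,204), and the grey button on the +x side at about (237,208). In the side view the collar is at about (260,172). Next I fit the axis from depth.

```bash
cat >> h.py <<'E'
def cloud(c):
    d=c["range_z"]; v,u=np.indices(d.shape)
    P=np.stack([(u-c["cx"])/c["fx"]*d,-(v-c["cy"])/c["fy"]*d,-d,np.ones_like(d)],-1)@c["cam_to_world"].T
    P=P[...,:3]; P[d<=0]=np.nan; return P
E
python3 - <<'E'
from h import *
for n in ("scene","side","wrist"):
    c=robot.camera(n); P=cloud(c); I=c["image"].astype(int)
    if n=="wrist": cv2.imwrite("pics/w.png",c["image"])
    m=(P[...,2]>136)&(P[...,2]<149)&(abs(P[...,0]-570)<100)&(P[...,1]>-200)&(P[...,1]<260)&(I.max(-1)<75)
    Q=P[m]; print(n,len(Q))
    for y in range(-200,260,20):
        q=Q[(Q[:,1]>=y)&(Q[:,1]<y+20)]
        if len(q)>3: print(y,len(q),q[:,0].min().round(),np.median(q[:,0]).round(1),q[:,0].max().round(),np.median(q[:,2]).round(1))
E
```

```text
scene 763
-160 15 644.0 647.9 650.0 138.1
-140 28 534.0 557.9 573.0 141.4
-120 54 528.0 551.1 573.0 140.5
-80 39 542.0 564.3 579.0 144.8
-60 81 544.0 564.1 581.0 145.0
-40 80 547.0 567.0 584.0 145.2
-20 51 547.0 570.3 580.0 141.5
0 59 559.0 574.2 587.0 142.3
20 56 560.0 577.6 590.0 142.8
40 56 563.0 579.8 593.0 142.3
60 47 567.0 582.9 594.0 142.7
80 12 569.0 577.6 586.0 142.4
100 6 573.0 578.8 582.0 142.5
140 35 585.0 600.3 609.0 141.9
160 47 583.0 600.5 610.0 142.3
180 38 589.0 602.3 611.0 142.3
200 46 591.0 606.9 619.0 142.7
220 10 596.0 605.5 617.0 142.8
side 746
-120 23 528.0 551.8 565.0 140.2
-100 12 520.0 538.3 583.0 144.8
-80 7 559.0 570.1 575.0 144.6
-60 52 539.0 555.7 580.0 144.0
-40 52 542.0 558.6 582.0 143.7
-20 51 546.0 561.9 580.0 141.0
0 33 555.0 565.7 580.0 141.0
20 41 556.0 568.7 585.0 141.1
40 41 560.0 573.7 589.0 140.6
60 44 562.0 575.3 594.0 141.2
80 47 566.0 579.1 596.0 141.2
100 41 571.0 581.1 595.0 141.8
120 48 574.0 584.7 599.0 141.4
140 50 576.0 588.7 602.0 141.1
160 47 579.0 591.0 604.0 141.7
180 59 554.0 595.3 643.0 141.4
200 49 584.0 596.8 612.0 141.3
220 46 588.0 599.4 615.0 140.5
wrist 12214
-160 82 642.0 645.7 649.0 139.5
-140 169 532.0 559.8 649.0 141.3
-120 602 531.0 550.6 572.0 141.5
-100 19 541.0 543.2 543.0 142.0
-80 268 549.0 567.9 577.0 146.2
-60 981 543.0 563.8 580.0 145.7
-40 1224 544.0 565.6 585.0 145.7
-20 988 547.0 566.1 582.0 142.4
0 979 556.0 571.8 585.0 143.0
20 1082 560.0 574.7 588.0 143.3
40 1193 562.0 577.7 591.0 143.3
60 1272 565.0 581.0 595.0 143.3
80 1414 568.0 584.2 598.0 143.3
100 1492 572.0 587.6 602.0 143.3
120 449 574.0 589.6 602.0 143.2
```

View pics/w.png

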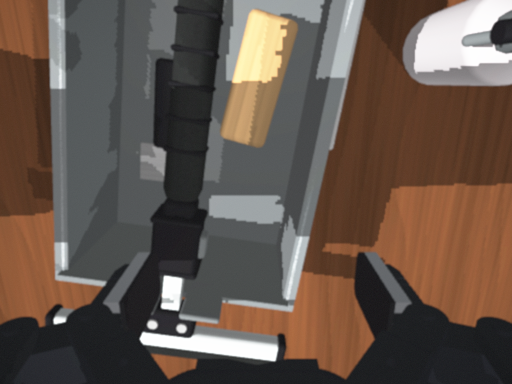

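The wrist view shows the collar at about px (180,240) with the handle above it, and the head bearing just outside the wall. I'll fit the axis and the collar extents precisely.

```bash
python3 - <<'E'
from h import *
c=robot.camera("wrist"); P=cloud(c); I=c["image"].astype(int)
Q=P[(P[...,2]>137)&(P[...,2]<149)&(I.max(-1)<90)]
h=Q[(Q[:,1]>0)&(Q[:,1]<115)&(abs(Q[:,0]-580)<40)]
ys=np.arange(0,115,3)+1.5
mid=[(np.percentile(h[abs(h[:,1]-y)<1.5,0],[3,97]).mean()) for y in ys]
k,b=np.polyfit(ys,mid,1); d=-np.array([k,1])/np.hypot(k,1); n=np.array([-d[1],d[0]]); o=np.array([b,0])
print("slope",k,b,"d",d,"ys",n)
A=P.reshape(-1,3);A=A[np.isfinite(A).all(1)]; J=I.max(-1).reshape(-1)[np.isfinite(P.reshape(-1,3)).all(1)]
s=(A[:,:2]-o)@d; t=(A[:,:2]-o)@n
for lo in range(0,160,4):
    m=(s>=lo)&(s<lo+4)&(abs(t)<26)&(A[:,2]>125)&(A[:,2]<152)
    if m.sum()>3: print(lo,m.sum(),np.percentile(t[m],[2,98]).round(1),np.median(A[m,2]).round(1),np.median(J[m]))
E
```

```text
slope 0.15927085716994813 569.130976591875 d [-0.15728837 -0.98755272] ys [ 0.98755272 -0.15728837]
0 142 [-11.2  11.7] 142.0 39.0
4 166 [-10.5  10.4] 140.6 30.0
8 196 [-11.4  11.3] 142.2 34.0
12 173 [-11.4  11.4] 142.6 34.0
16 457 [-18.4  17.7] 142.5 27.0
20 261 [-18.5  18.6] 146.7 35.0
24 220 [-17.2  16.6] 145.7 34.0
28 251 [-17.4  17.3] 145.6 34.0
32 299 [-16.6  21.6] 145.3 34.0
36 257 [-17.1  22.1] 145.5 34.0
40 272 [-17.2  22.3] 145.4 34.0
44 245 [-16.5  22. ] 145.5 34.0
48 224 [-12.3  21.6] 145.5 35.0
52 183 [-10.9  17.2] 145.7 50.0
56 186 [-10.6  17.3] 145.6 51.0
60 231 [-9.4 18.4] 145.8 45.0
64 106 [-9.3 18.7] 146.6 61.0
72 62 [-7.2  6.1] 138.0 255.0
76 86 [-7.4  6.3] 137.6 254.0
80 78 [-7.4  6.3] 137.7 254.0
84 83 [-7.2  6.3] 137.6 254.0
88 84 [-7.4  6.4] 137.7 248.5
92 489 [-10.6  25.7] 138.1 79.0
96 148 [-11.3  24.2] 137.8 180.5
100 173 [-11.7   8. ] 137.4 94.0
104 165 [-12.5   7.9] 141.0 46.0
108 167 [-14.8  19.5] 141.7 51.0
112 220 [-15.7  20.5] 142.0 76.0
116 175 [-16.5  21.1] 142.0 52.0
120 175 [-18.3  21.2] 141.8 50.0
124 204 [-19.1  25.6] 140.7 126.5
128 98 [-19.9  25.3] 137.8 255.0
132 213 [-21.4  24.9] 137.7 254.0
136 220 [-22.3  24.8] 137.7 254.0
140 125 [-20.6  24.6] 137.5 254.0
144 23 [-19.3  19. ] 132.8 143.0
148 179 [-18.9  25. ] 132.1 58.0
152 179 [-16.5  25.1] 132.3 59.0
156 53 [-14.4  25.2] 132.0 106.0
```

```bash
cat >> h.py <<'E'
o=np.array([569.13,0]); d=np.array([-.15729,-.98755]); n=np.array([.98755,-.15729])
R=np.column_stack([[-d[0],-d[1],0],[n[0],n[1],0],[0,0,-1]])
def at(s,z,t=0): return [*(o+s*d+t*n),z]
def st(m=""):
    s=robot.read_state(); e=s["eef_pos"]; print(m,round(s["time"],2),"s=%.1f t=%.1f z=%.1f"%((e[:2]-o)@d,(e[:2]-o)@n,e[2]),"F(d,n,z)=",np.round([s["ft_force"][:2]@d,s["ft_force"][:2]@n,s["ft_force"][2]],1),"gap %.1f grip %.1f"%(s["finger_gap"],s["gripper_force"]))
E
python3 - <<'E'
from h import *
robot.movep(at(42,215),R); st("above")
print(robot.movel(at(42,111),R,guard=15)); st("down")
robot.clamp(); robot.wait(0.2); st("clamped")
c=robot.camera("wrist"); cv2.imwrite("pics/w2.png",c["image"])
robot.movel(at(42-112,111),R,max_speed=60); st("pulled")
c=robot.camera("wrist"); cv2.imwrite("pics/w3.png",c["image"])
c=robot.camera("side"); cv2.imwrite("pics/s3.png",cv2.resize(c["image"][80:260,130:370],(800,600)))
E
```

```text
above 1.81 s=42.6 t=-0.3 z=215.3 F(d,n,z)= [-0.7  0.3 -0.1] gap 85.6 grip 0.0
False
down 2.65 s=41.7 t=0.5 z=111.6 F(d,n,z)= [0.3 1.3 0.1] gap 85.6 grip 0.0
clamped 3.36 s=42.0 t=0.8 z=111.9 F(d,n,z)= [0.5 0.6 8.8] gap 35.3 grip 59.1
pulled 5.42 s=-68.9 t=0.9 z=111.9 F(d,n,z)= [ 7.3  0.1 11.2] gap 34.9 grip 59.5
```

View pics/s3.png

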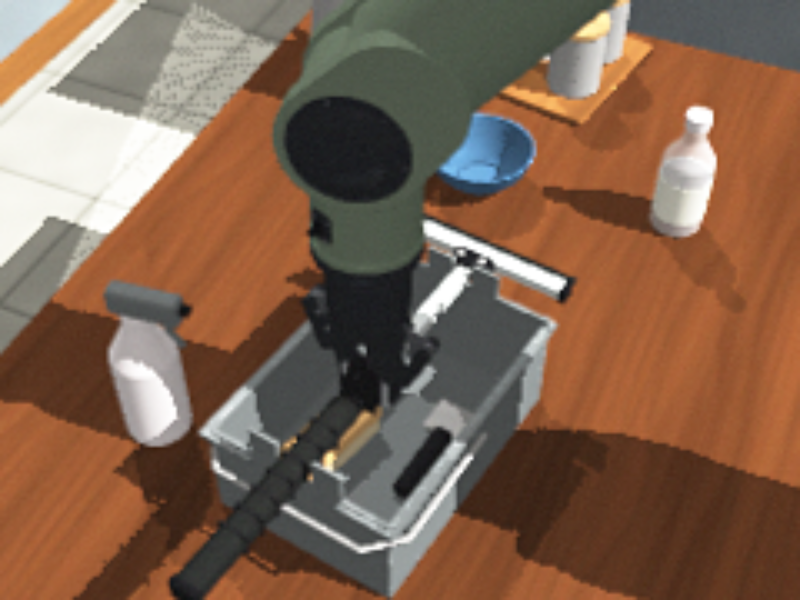

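View pics/w3.png

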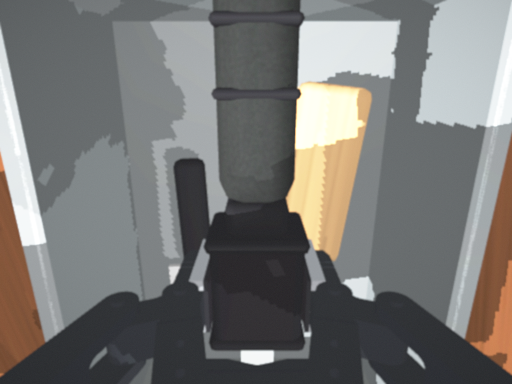

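The side view shows the shaft drawn out, with the head against the wall and nothing disturbed. Wrist view: the collar is gripped centrally at about px (257,280). The button was flush during the pull (gap 35). Next: release, regrip at the balance point, and pull to the click.

```bash
python3 - <<'E'
from h import *
robot.open_gripper(); robot.wait(0.2); st("open")
robot.movel(at(-130,111),R,max_speed=80,guard=15); st("at balance")
robot.clamp(); robot.wait(0.3); st("clamped")
print(robot.movel(at(-155,111),R,max_speed=20,guard=25)); st("pulled"); robot.wait(0.4); st()
c=robot.camera("scene"); cv2.imwrite("pics/c4.png",cv2.resize(c["image"][130:280,140:340],(800,600)))
E
```

```text
open 6.28 s=-70.0 t=0.0 z=111.0 F(d,n,z)= [-0.4  0.5 -0. ] gap 85.4 grip 0.0
at balance 7.17 s=-129.4 t=0.1 z=111.0 F(d,n,z)= [-1.2  0.2 -0.2] gap 85.2 grip 0.0
clamped 8.04 s=-129.9 t=0.1 z=111.2 F(d,n,z)= [ 2.3 -2.6  5.4] gap 27.3 grip 59.1
True
pulled 8.92 s=-144.6 t=0.5 z=111.2 F(d,n,z)= [ 2.3 -1.2  8.2] gap 27.4 grip 59.8
 9.32 s=-144.6 t=0.5 z=111.2 F(d,n,z)= [ 3.7 -0.8  8.2] gap 27.4 grip 59.8
```

View pics/c4.png

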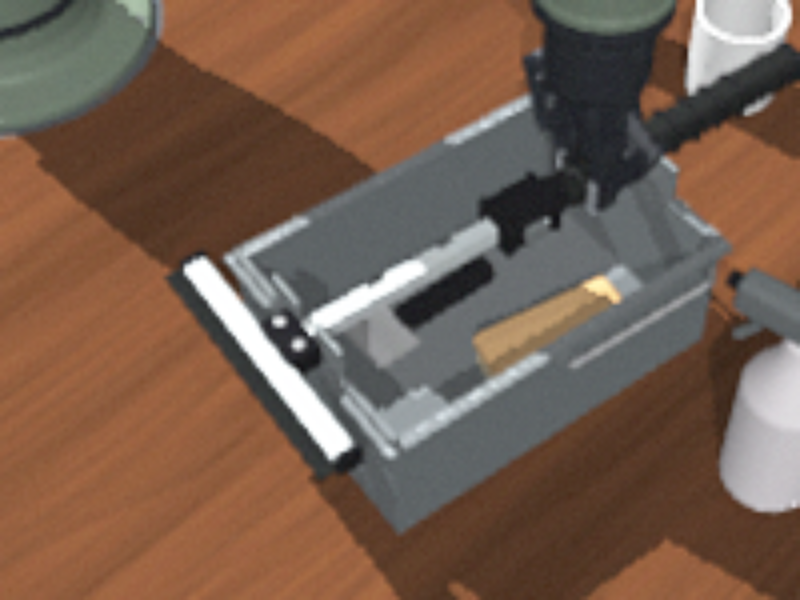

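The scene view shows the shaft out with two notches open, at about px (375,280) and (425,255), and the collar at (520,210). The stop came after about 126 mm minus the slack. I'll confirm the lock with a second short pull, then ease forward and lift.

```bash
python3 - <<'E'
from h import *
g=robot.movel(at(-152,111),R,max_speed=20,guard=20); st(f"test {g}")
p=robot.read_state()["eef_pos"]; s=(p[:2]-o)@d
if g and s>-150:
    robot.movel(at(s+6,111),R,max_speed=20); st("eased")
    print(robot.movel(at(s+6,141),R,max_speed=30,guard=30)); st("30 up")
    c=robot.camera("side"); cv2.imwrite("pics/s5.png",c["image"])
E
```

```text
test True 9.62 s=-144.5 t=0.5 z=111.2 F(d,n,z)= [ 2.1 -1.2  8.1] gap 27.2 grip 59.7
eased 10.07 s=-138.3 t=0.2 z=111.2 F(d,n,z)= [-1.7 -1.3  7.3] gap 27.4 grip 59.3
False
30 up 11.22 s=-138.5 t=-0.1 z=140.8 F(d,n,z)= [ 0.3  0.1 -3.7] gap 27.1 grip 59.1
```

```bash
python3 - <<'E'
from h import *
robot.movel(at(-138.4,213),R,max_speed=50); robot.wait(0.5); st("up")
c=robot.camera("side"); cv2.imwrite("pics/s6.png",cv2.resize(c["image"][60:270,110:390],(800,600)))
c=robot.camera("scene"); P=cloud(c); s=(P[...,:2]-o)@d; t=(P[...,:2]-o)@n
m=(P[...,2]>180)&(abs(t)<25)
for lo in list(range(-360,-180,30))+list(range(-60,160,15)):
    k=m&(s>=lo)&(s<lo+15)
    if k.sum()>3: print(lo,k.sum(),np.median(P[k][:,2]).round(1),np.median(t[k]).round(1))
E
```

```text
up 13.37 s=-138.4 t=-0.0 z=213.0 F(d,n,z)= [-0.8  0.9 -3.7] gap 27.0 grip 59.1
-360 10 243.6 9.7
-330 49 242.6 9.0
-300 46 243.0 8.8
-270 51 243.6 9.3
-240 57 243.3 9.2
-210 62 561.4 13.5
-60 99 240.4 6.5
-45 38 238.1 5.1
-30 41 238.3 5.1
-15 38 237.8 5.2
0 40 238.0 4.2
15 42 237.7 3.9
30 42 238.0 4.1
45 39 236.8 4.7
60 44 238.2 4.7
75 46 237.6 2.6
90 42 237.6 4.0
105 81 241.9 7.8
120 111 241.9 3.9
135 111 238.3 1.4
150 74 233.4 -0.5
```

View pics/s6.png

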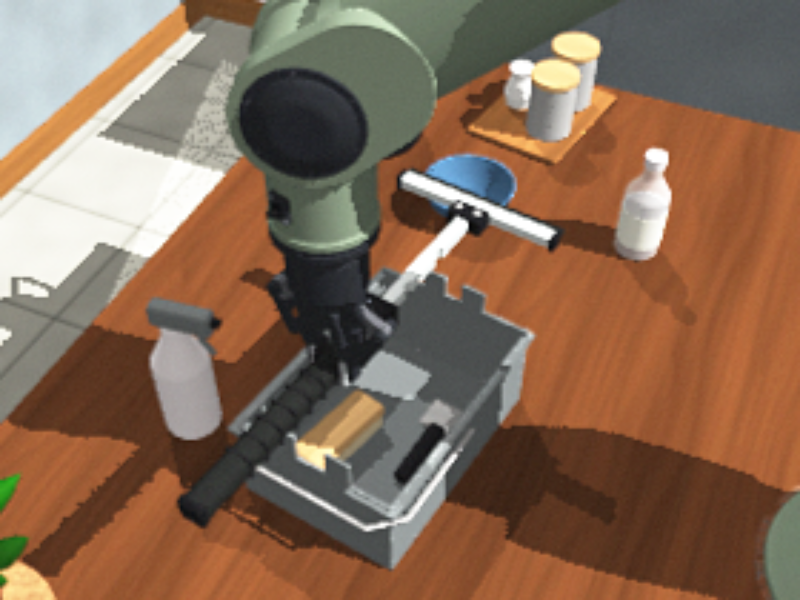

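The squeegee is held level and clear of the tub: head at px (470,215), handle end at (200,505), axis about 0.23 m above the table. Nothing else has moved.

```bash
python3 -c "
from h import *
print(robot.finish_job())"
```

```text
the job is handed in; nothing more can be done
None
```

The job is handed in: the squeegee appears locked at the second stop (a second pull stopped hard), held level about 10 cm up and clear of the tub, with nothing else visibly moved; the judging result was not shown.

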